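Show the toy van under the hall lamp

TASK

I want to take a picture of the little toy van in the lamp light. First slide the grip of the lamp's dimmer along its track until it stands level with the steel pointer clipped to the track's edge; then draw the van out of the sleeve of its sloping dock, turn it level with its wheels down, and hold it over the middle of the car mat tile, at least 12 cm above the tile. Finish while still holding it there in the gripper, steady and touching nothing else, with the dimmer left at its pointer and the jar, cement mixer and forklift left where they stand.

Things in the scene. Friction and masses are not known exactly. Their poses are not given: they have to be found in the camera images.
- dimmer (a joint): how far the dimmer's grip stands along its track, in m: 0 at the -y end of the track's own y axis, 0.12 at the +y end. About 1.5 N of friction; it stays where it is left.
- dimmer_top (a point): centre of the top of the dimmer's grip: upright plastic block 28 mm (x) by 20 (y, along the track) by 40 tall, top 54.5 mm above the shelf. Axes are the dimmer's: the grip slides along y, z up. The track housing is a fixed aluminium bar 40 mm (x) by 170 (y), 14 high. The track's heading varies.
- pointer_mark (a point): steel pointer: a small fixed tab on the +x edge of the dimmer's track housing, 15 to 46 mm from the track's centre line, 5 mm wide at its outer end, top 17.5 mm above the shelf. The point is on the tab's centre line, 20 mm in +x from the track's centre line; axes as the dimmer's. The dimmer is right when the grip's centre has this point's y along the dimmer's y axis.
- dock: fixed light-wood dock, base 130 x 80 mm, ramp falling at 45 deg to its +x. Origin on the shelf, 48 mm under the parked van's underside centre; z up. A closed sleeve (outside 50 mm wide, inside 40 x 37, top 76 mm above the shelf) holds the van's lower 32 mm, so it comes out only along the ramp, up and to -x; its upper 56 mm stands free over a 30 mm wide ramp board, top end 103 mm up.
- van_center (a point): centre of the loose die-cast van: 88 mm long (x, nose +x), 34 wide (y, flat sides), 34 tall (z, out of the roof), 0.10 to 0.18 kg. It starts parked nose down in the dock, its x axis down the 45 deg ramp. Full-height body from 44 mm behind the centre to 20 ahead; low bonnet in front. Good grasp: across the sides, 22 mm behind the centre (-x); 35 N does not hurt it.
- tile_center (a point): centre of the top face of the car mat tile: a fixed silicone square 150 by 150 by 6 mm with a road printed on it, lying flat; its top is 6 mm above the shelf, z up.
- jar: bystander: squat glass jar with clip-on plastic lid, 88 mm diameter, 82 mm tall, loose; origin at the centre of its underside.
- mixer: bystander: toy cement mixer lorry, 120 by 54 by 80 mm, loose; origin under its centre.
- forklift: bystander: steel toy forklift, 110 by 50 by 78 mm, loose; origin under its centre.
Mind the look-alikes: they are no part of the job. Of the things like the part that bears dimmer, leave any that is green; of the rest the smaller one is meant.

How it is judged:
By the outcome, as a careful person would: the job done as asked, in the order asked, and still so for the second after the job is handed in, while the arm keeps its last pose, push and grip.
It also fails if it takes over 58 s, if anything falls off the work surface, if the arm or the gripper's body presses on something with over 40 N, if the wrist force passes 120 N, or if a joint passes its speed limit or range.

ROBOT

A 7-joint arm with a two-finger parallel gripper is mounted at the origin on the work surface. World frame = base frame: x ahead of the robot, y to its left, z up, the work surface at z = 0. Lengths are in mm, angles in rad, forces in N, time in s.
With the tool pointing down it reaches from about 400 to 925 mm from the base axis. Payload 5.6 kg.
Tool frame: the origin (TCP) lies on the mounting face of the last link; the fingertips stand 173 mm ahead of it and the grasp point (between the pads) lies 155 mm ahead of it; z points along the fingers, y is the direction in which the jaws open and shut (so a half turn about z gives the same grasp; the last joint's range is limited). The gripper opens to 85 mm and grips with 20 to 120 N. Pads are 22 mm wide; open, the fingers measure 114 mm over their backs; the gripper's body (76 mm by 85 mm) begins 54 mm behind the grasp point. The pads swing forward as they close: fully open they stand 13 mm farther back than shut.
Start: joints at [-0.043, 0.468, -0.012, 1.603, 0.006, 1.071, -0.056], TCP at [650.001, -0.036, 404.69] pointing down, gripper open.
Joint ranges: [-2.53, 2.53], [-0.31, 2.02], [-1.57, 1.55], [0.28, 2.44], [-1.29, 4.43], [0.15, 1.84], [-2.92, 2.92]. Speed limits (rad/s): [2.57, 2.57, 3.14, 3.14, 3.14, 3.14, 3.14].

INTERFACE

Orientations are given as a unit quaternion [w, x, y, z].
In Python, from plant import env gives the robot as it stands.
- The arm moves only by the tool carry_out, never from a script. Its argument "steps" is a list of rows, each a list of 2 entries, a list of its own where there are three numbers: the shift along the tool's x, y, z in m, then the turn about the tool's z in degrees. A call has 1 to 12 rows; each row is the pose to reach, as a shift and turn from the pose measured when the call began, along the tool's axes at that moment; what a row does not reach only later rows make up. A row lasts 1/8 s, in which the tool goes at most 62.5 mm and 10.7 degrees, less where a joint would pass 70% of its speed; a pose out of reach is approached as far as the arm can. A call with a gripper value outside its range is refused whole. "gripper" is the finger opening in m, from 0 to 0.0854, set as the call begins (left out, the last holds). The fingers move at their own pace and stop on an object; "newtons" is the grip in N (left out, the last holds). Time passes only in rows, so rows that repeat a pose let the fingers close. It gives the time, the measured TCP pose, the force and the opening at its end, in the units of the state.
- env.read_state(): the state, without advancing time (a new reading comes with each control period).
- env.capture(name): name is "scene" or "side" or "wrist"; returns a dict with "pixels" (420x560x3 uint8, red, green, blue), "z_map" (420x560 float32, mm along the optical axis (not along the pixel's ray), 0 where there is no reading), "intrinsics" (3x3 intrinsics, pixels), "D" ([k1, k2, p1, p2, k3] as OpenCV has them; the pictures are not rectified), "R" (3x3) and "t" (3): a world point X has camera coordinates R X + t. Camera axes: x right, y down, z forward; pixel columns grow to the right and rows downward; lengths in mm; the calibration is good to about 2 mm. A picture is of the moment at which its call begins.
- env.hand_in(): hands the job in, once; it reports no verdict.
The state is a dict: "clock": time; "joint_pos": joint angles; "joint_velocities": joint speeds; "effort": joint torques, N m; "tcp_pos": TCP position; "tool_rot": TCP orientation; "force": force on the tool from outside, world axes, zero at the start; "moment": the same for the moment, N m; "opening": finger opening in mm.
Only numpy, scipy, OpenCV 4.12 (cv2) and the standard library are available. Lean on these libraries where they do the work, as an engineer would, in place of code of your own. Each camera call takes 0.05 s, during which the arm holds its last target. There are 200 camera calls.

## Working session

There is one attempt and no reset: what is moved stays moved. The work goes in short steps, Python scripts to look and compute and a tool call to move; the robot and the scene stay as the last step left them, time stands still between calls to the robot, and variables do not carry over. Pictures are saved under pics/ and viewed, about 8 in all and at most 12, crops included, and the job is handed in when it is done.

Besides the shell and the picture viewer there is one more tool, called as name(argument=value, ...) on one line, values as JSON. carry_out: Moves the arm, as the interface text tells. Its arguments: {"type":"object","properties":{"steps":{"type":"array","items":{"type":"array"}},"gripper":{"type":"number"},"newtons":{"type":"number"}},"required":["steps"]}

```bash
mkdir -p pics; ls
cat > h.py <<'E'
import numpy as np, cv2
from plant import env
def cap(n,f=None):
    c=env.capture(n)
    if f: cv2.imwrite('pics/'+f,c['pixels'][:,:,::-1])
    np.savez('/tmp/'+n+'.npz',**c)
    return c
def cloud(c):
    K,D=np.array(c['intrinsics']),np.array(c['D'],float)
    v,u=np.mgrid[0:420,0:560]
    p=cv2.undistortPoints(np.stack([u,v],-1).reshape(-1,1,2).astype(float),K,D).reshape(420,560,2)
    z=c['z_map'].astype(float)
    P=np.dstack([p*z[...,None],z])
    W=(P-np.array(c['t']).ravel())@np.array(c['R'])
    W[z==0]=np.nan
    return W
E
python3 - <<'E'
from h import *
a=cap('scene');b=cap('side');c=cap('wrist')
cv2.imwrite('pics/a.png',np.vstack([a['pixels']])[:,:,::-1])
cv2.imwrite('pics/b.png',b['pixels'][:,:,::-1])
print(env.read_state())
for x in(a,b,c): print(-np.array(x['R']).T@np.array(x['t']).ravel(), np.array(x['R'])[2])
E
```

```text
pics
{'clock': 0.15, 'joint_pos': array([-0.04299513,  0.46820844, -0.01159635,  1.6033777 ,  0.00600898,
        1.07139143, -0.05629707]), 'joint_velocities': array([-0.00062059, -0.00224768,  0.00140237, -0.00453151,  0.00068219,
       -0.00042297,  0.00017392]), 'effort': array([ 7.85188859e-04, -5.32791960e+01,  2.14623066e-02, -2.51555961e+01,
        1.13295941e-02,  5.56105006e-03, -3.78186076e-05]), 'tcp_pos': array([ 6.49824290e+02, -5.11868567e-02,  4.03949451e+02]), 'tool_rot': array([-4.35651179e-04,  7.07130900e-01,  7.07082339e-01, -5.16163752e-04]), 'force': array([-0.48384617,  0.4671237 , -0.45342284]), 'moment': array([0.00960662, 0.00144805, 0.03787964]), 'opening': 85.28063951490117}
[1125.86555304 -446.04641103  901.11764972] [-0.49502305  0.42133795 -0.75988586]
[ 173.6954099   911.68240646 1136.80294058] [ 0.2647705  -0.63103464 -0.72917204]
[650.55754404  76.36340644 371.72785763] [-0.00156889 -0.30318657 -0.95292993]
```

View pics/a.png

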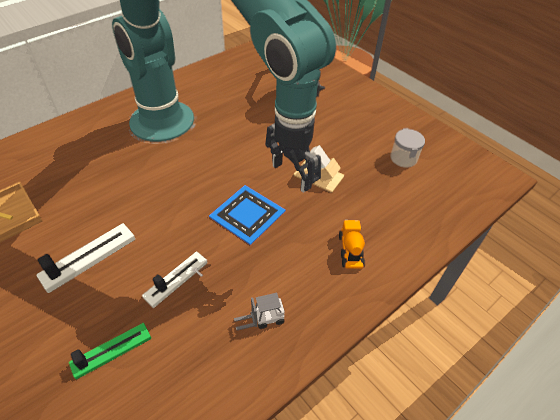

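View pics/b.png

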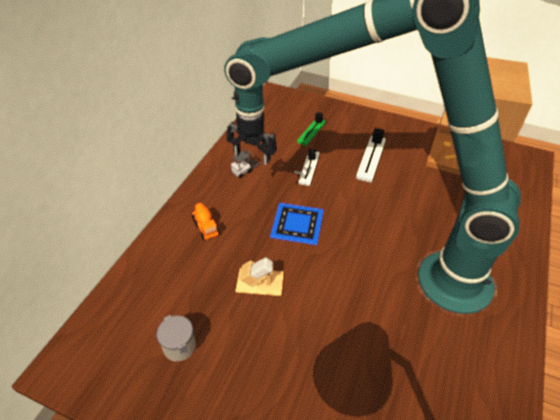

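Look-alikes for the dimmer in the scene picture: big white at (85,258), small white at (175,280) and green at (110,350). I choose the small white one. The van is white, in the dock at about (322,165) in scene and (262,268) in side. The tile is at (247,213).

Run:
```python
from h import *
a=dict(np.load('/tmp/scene.npz'));b=dict(np.load('/tmp/side.npz'))
def crop(c,u,v,w,h,s): return cv2.resize(c['pixels'][v:v+h,u:u+w,::-1],None,fx=s,fy=s,interpolation=cv2.INTER_CUBIC)
A=crop(a,135,245,80,66,5);B=crop(b,230,250,80,50,5);C=crop(b,290,140,80,50,5);Dk=crop(a,280,135,80,66,5)
im=np.vstack([np.hstack([A[:300],Dk[:300]]),np.hstack([C,B])]);cv2.imwrite('pics/c.png',im[:600,:800])
for n,c in(('scene',a),('side',b)):
    W=cloud(c);hsv=cv2.cvtColor(c['pixels'],cv2.COLOR_RGB2HSV)
    blue=(hsv[...,0]>100)&(hsv[...,0]<125)&(hsv[...,1]>150)&(abs(W[...,2]-6)<10)&(W[...,0]>300)
    k,l,s,cc=cv2.connectedComponentsWithStats(blue.astype(np.uint8))
    P=W[blue];r=cv2.minAreaRect(P[:,:2].astype(np.float32));print(n,'tile',r,np.median(P[:,2]))
    obj=(W[...,2]>8)&(W[...,2]<125)&(W[...,0]>250)&(W[...,0]<1100)
    k,l,s,cc=cv2.connectedComponentsWithStats(obj.astype(np.uint8))
    for i in range(1,k):
        if s[i,4]>60:
            P=W[l==i];r=cv2.minAreaRect(P[:,:2].astype(np.float32));print(s[i],np.round(r[0]),np.round(r[1]),round(r[2]),'zmax',round(P[:,2].max()))
```

```text
scene tile ((506.9940490722656, -20.896209716796875), (150.06239318847656, 150.10484313964844), 12.102938652038574) 6.320800118918957
[518   0  42  19 455] [ 362. 1860.] [ 33. 220.] 88 zmax 85
[391 128  34  38 942] [631. 495.] [87. 91.] 12 zmax 86
[310 145  34  46 594] [537. 234.] [99. 78.] 23 zmax 105
[ 339  220   26   49 1034] [772. 111.] [ 55. 121.] 51 zmax 78
[  36  223   99   69 2217] [ 375. -421.] [ 61. 239.] 4 zmax 81
[ 142  251   65   56 1166] [ 578. -279.] [ 68. 171.] 8 zmax 58
[250 293  35  35 903] [ 782. -172.] [73. 48.] 65 zmax 82
[  69  322   82   57 1579] [ 634. -483.] [170.  45.] 84 zmax 57
side tile ((504.9872741699219, -19.21509552001953), (147.81459045410156, 152.82290649414062), 12.039764404296875) 5.48886013884553
[297 112  29  32 334] [ 631. -487.] [184.  43.] 84 zmax 59
[357 127  28  53 783] [ 374. -420.] [ 57. 242.] 4 zmax 80
[231 149  25  28 390] [ 768. -182.] [107.  49.] 60 zmax 81
[294 148  25  36 389] [ 576. -279.] [ 64. 176.] 8 zmax 59
[192 203  27  36 583] [771. 114.] [ 53. 127.] 52 zmax 78
[238 257  41  34 801] [528. 233.] [114.  68.] 18 zmax 104
[ 157  316   39   45 1316] [627. 498.] [88. 87.] 10 zmax 86
```

View pics/c.png

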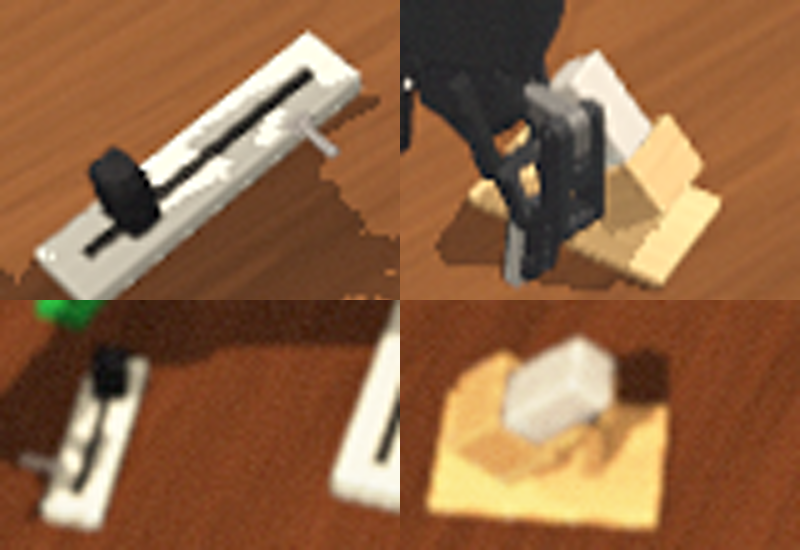

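The c.png crops show the following. The small white dimmer's grip is near scene (159,281), with its steel pointer running from scene (196,270) to (202,275). The cloud sizes are 170 mm for this track and 240 mm for the big one, so the choice holds. The van's tail sticks up out of the sleeve, which lies at scene (336,167). I'll move over the dimmer for a close look.

carry_out(steps=[[[-0.05,-0.015,0.01],-2],[[-0.1,-0.03,0.02],-4],[[-0.15,-0.045,0.03],-6],[[-0.2,-0.06,0.04],-8],[[-0.245,-0.073,0.044],-8],[[-0.255,-0.073,0.044],-8],[[-0.255,-0.073,0.044],-8],[[-0.255,-0.073,0.044],-8]], gripper=0.0854)

```text
clock: 1.15
tcp_pos: [577.5, -253.0, 360.1]
tool_rot: [-0.001, 0.655, 0.756, 0.0]
force: [0.5, -0.5, -0.4]
opening: 85.3
```

Run:
```python
from h import *
c=cap('wrist','d.png');s=cap('scene');e=cap('side')
print(env.read_state()['tcp_pos'],env.read_state()['tool_rot'])
W=cloud(c)
m=(W[...,2]>9)&(W[...,2]<16.5)
k,l,st,cc=cv2.connectedComponentsWithStats(m.astype(np.uint8));i=1+np.argmax(st[1:,4]);print(st[i])
r=cv2.minAreaRect(W[l==i][:,:2].astype(np.float32));print('track',r,np.median(W[l==i][:,2]))
t=(W[...,2]>48)&(W[...,2]<62)
k,l,st,cc=cv2.connectedComponentsWithStats(t.astype(np.uint8));
for i in range(1,k):
  if st[i,4]>100: print(st[i],cv2.minAreaRect(W[l==i][:,:2].astype(np.float32)),np.median(W[l==i][:,2]))
# dock clouds, now arm out of the way
for n,x in(('scene',s),('side',e)):
    W=cloud(x);m=(abs(W[...,0]-535)<90)&(abs(W[...,1]-234)<90)&(W[...,2]>6)&(W[...,2]<125);np.save('/tmp/dock_%s.npy'%n,np.c_[W[m],x['pixels'][m]])
    print(n,m.sum())
cv2.imwrite('pics/e.png',np.hstack([cv2.resize(x['pixels'][v:v+60,u:u+60,::-1],None,fx=6.5,fy=6.5,interpolation=cv2.INTER_CUBIC) for x,u,v in((s,295,135),(e,230,245))]))
```

```text
[ 577.35278747 -253.3732558   360.16468232] [-5.47271684e-04  6.55102860e-01  7.55539481e-01 -1.92242363e-04]
[ 242  122   70  162 5620]
track ((577.7681274414062, -279.05657958984375), (65.87384033203125, 169.36158752441406), 8.71392822265625) 12.67495689867718
[249 253  30  21 578] ((571.154541015625, -320.8451843261719), (27.38503074645996, 19.904666900634766), 8.947446823120117) 52.63724558760726
scene 1183
side 1072
```

View pics/d.png

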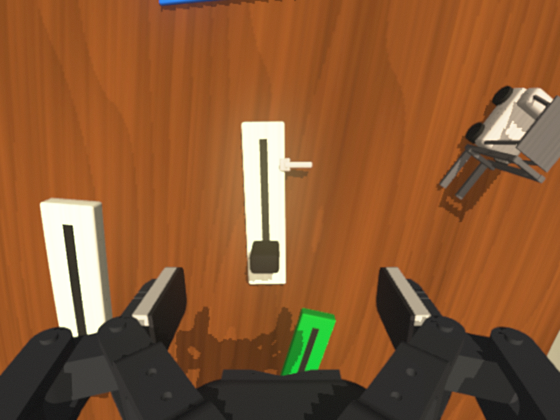

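View pics/e.png

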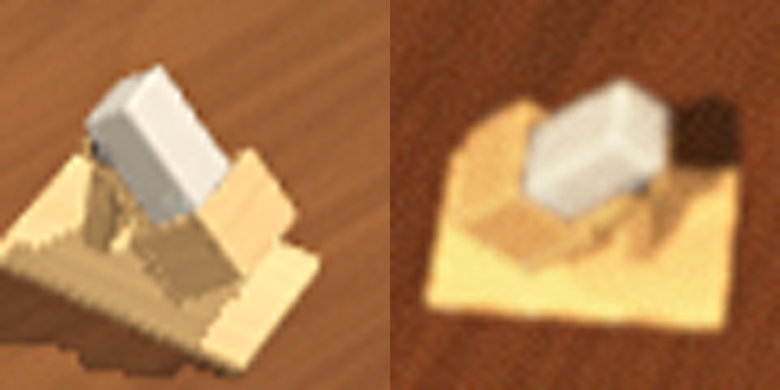

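The wrist view shows the grip's top at (264,257) and the white pointer tab from (283,165) to (311,165). The grip's top measures 27x20 mm at z 53, as it should. e.png shows the roof sunlit, tail up, and the sleeve towards +x. Next I compute the pointer position and the dock and van pose.

Run:
```python
from h import *
from scipy.optimize import least_squares
c=dict(np.load('/tmp/wrist.npz'));W=cloud(c)
K,D,R,t=[np.array(c[k],float) for k in('intrinsics','D','R','t')]
def px(u,v,z):
    p=cv2.undistortPoints(np.array([[[u,v]]],float),K,D).ravel();d=R.T@np.r_[p,1];o=-R.T@t.ravel();return o+d*(z-o[2])/d[2]
# tab pixels
g=c['pixels'].astype(int);m=np.zeros((420,560),bool);m[155:176,290:314]=1;m&=(g.min(-1)>110)
v,u=np.nonzero(m);print('tab',m.sum(),u.min(),u.max(),v.min(),v.max())
P=px(u.mean(),v.mean(),17.5);print('tab mid',P)
mt=np.zeros((420,560),bool);mt[118:290,236:287]=1;mt&=(W[...,2]>9)&(W[...,2]<18)&(g.min(-1)>60)
r=cv2.minAreaRect(W[mt][:,:2].astype(np.float32));print('track',r)
for a in(r[2],):
    a=np.radians(a);y=np.array([-np.sin(a),np.cos(a)]);x=np.array([np.cos(a),np.sin(a)])
    C=np.array(r[0]);G=np.array([571.15,-320.85])
    print('pointer x,y',(P[:2]-C)@x,(P[:2]-C)@y,'grip',(G-C)@x,(G-C)@y)
# dock
Pts={}
for n in('scene','side'):
    d=np.load('/tmp/dock_%s.npy'%n);p=d[:,:3];rgb=d[:,3:]
    sat=(rgb.max(1)-rgb.min(1))/rgb.max(1).clip(1)
    van=(sat<.2)&(p[:,2]>45)
    wood=sat>.25
    b=wood&(p[:,2]<20)
    rb=cv2.minAreaRect(p[b][:,:2].astype(np.float32));print(n,'van',van.sum(),'base',rb,np.median(p[b][:,2]),'all',cv2.minAreaRect(p[:,:2].astype(np.float32)))
    Pts[n]=p[van]
    # fit: van box surfaces (roof z=17, tail x=-44, sides y=±17)
    def res(q,p=p[van]):
        cx,cy,cz,psi=q;X=np.array([np.cos(psi),np.sin(psi),-1])/2**.5;Y=np.array([-np.sin(psi),np.cos(psi),0]);Z=np.cross(X,Y)
        l=(p-[cx,cy,cz])@np.c_[X,Y,Z]
        o=np.abs(np.c_[l[:,0]+10.,l[:,1],l[:,2]])-[34,17,17]
        return np.where(o.max(1)>0,np.linalg.norm(o.clip(0),axis=1),o.max(1))
    for ps in(0,.35,.8):
        s=least_squares(res,[545,235,60,ps],loss='soft_l1');print(n,s.x[:3],np.degrees(s.x[3]),s.cost)
```

```text
tab 135 290 312 161 169
tab mid [ 593.17581221 -230.69220224   17.5       ]
track ((566.0221557617188, -280.85687255859375), (42.10751724243164, 169.36158752441406), 8.713927268981934)
pointer x,y 34.440226735703895 45.47181532628733 grip -0.9903486323286655 -40.30836437593421
scene van 299 base ((513.8463745117188, 255.67532348632812), (129.6368865966797, 134.07781982421875), 18.9549560546875) 8.426930964015387 all ((513.8463745117188, 255.67532348632812), (129.6368865966797, 134.07781982421875), 18.9549560546875)
scene [523.39858437 234.78943492  59.60330168] 18.721366294361275 202.83712272522789
scene [523.39859076 234.78943452  59.60329571] 18.72135713179414 202.837122725424
scene [523.39859053 234.78943459  59.60329593] 18.721357645944746 202.83712272538116
side van 196 base ((527.9404907226562, 226.56744384765625), (161.94338989257812, 130.15870666503906), 2.3505475521087646) 8.11701737743103 all ((527.9404907226562, 226.56744384765625), (161.94338989257812, 130.15870666503906), 2.3505475521087646)
side [522.99754935 232.7308285   59.07802656] 17.900608915170267 128.22149564301145
side [522.99754904 232.73083326  59.07802152] 17.900580295004545 128.2214956406591
side [528.6771089  251.64999801  88.23413242] 51.465165246687185 670.40017792255
```

Pointer at +45.5 mm and grip at −40.3 mm along the track, so the slide is about 85.8 mm. The van fits agree between cameras to 2 mm: centre (523,234,59.4), heading about 18°. Expected z is 60, so it checks. Grasping the grip now.

carry_out(steps=[[[-0.033,-0.008,0.03],-0.6],[[-0.0658,-0.0157,0.07],-0.6],[[-0.0658,-0.0157,0.11],-0.6],[[-0.0658,-0.0157,0.145],-0.6],[[-0.0658,-0.0157,0.165],-0.6],[[-0.0658,-0.0157,0.165],-0.6],[[-0.0658,-0.0157,0.165],-0.6]])

```text
clock: 2.17
tcp_pos: [571.8, -320.7, 196.6]
tool_rot: [0.001, 0.651, 0.759, 0.0]
force: [-0.0, 0.4, 0.1]
opening: 85.3
```

carry_out(steps=[[[0,0,0],0],[[0,0,0],0],[[0,0,0],0],[[0,0,0],0],[[0,0,0],0],[[0,0,0],0]], gripper=0.02, newtons=25)

```text
clock: 2.92
tcp_pos: [571.3, -321.2, 197.3]
tool_rot: [0.0, 0.651, 0.759, -0.0]
force: [-3.3, 1.0, 5.6]
opening: 27.7
```

carry_out(steps=[[[0.01,0,0],0],[[0.022,0,0],0],[[0.036,0,0],0],[[0.05,0,0],0],[[0.064,0,0],0],[[0.076,0,0],0],[[0.0858,0,0],0],[[0.0858,0,0],0],[[0.0858,0,0],0]])

```text
clock: 4.05
tcp_pos: [558.2, -235.9, 197.3]
tool_rot: [-0.0, 0.651, 0.759, -0.0]
force: [-3.2, -0.1, 5.1]
opening: 27.6
```

carry_out(steps=[[[0,0,0],0],[[0,0,0],0],[[0,0,0],0],[[0,0,-0.06],0],[[0,0,-0.12],0],[[0,0,-0.12],0],[[0,0,-0.12],0]], gripper=0.0854)

```text
clock: 4.92
tcp_pos: [558.0, -235.8, 317.1]
tool_rot: [-0.0, 0.651, 0.759, -0.0]
force: [0.3, -0.5, -0.8]
opening: 85.4
```

```bash
cat > dim.py <<'E'
from h import *
c=cap('wrist');W=cloud(c)
K,D,R,t=[np.array(c[k],float) for k in('intrinsics','D','R','t')]
def px(u,v,z):
    p=cv2.undistortPoints(np.array([[[u,v]]],float),K,D).ravel();d=R.T@np.r_[p,1];o=-R.T@t.ravel();return o+d*(z-o[2])/d[2]
a=np.radians(8.75);x=np.array([np.cos(a),np.sin(a)]);y=np.array([-x[1],x[0]]);C=np.array([566.0,-280.86])
L=np.dstack([(W[...,:2]-C)@x,(W[...,:2]-C)@y])
g=c['pixels'].astype(int)
top=(W[...,2]>46)&(W[...,2]<62)&(abs(L[...,0])<20)&(abs(L[...,1])<90)
r=cv2.minAreaRect(W[top][:,:2].astype(np.float32));G=np.array(r[0]);print('grip',r,np.median(W[top][:,2]),(G-C)@x,(G-C)@y)
tab=(L[...,0]>26)&(L[...,0]<44)&(abs(L[...,1]-45)<12)&(g.min(-1)>110)&(W[...,2]>8)
v,u=np.nonzero(tab);P=px(u.mean(),v.mean(),17.5);print('tab',tab.sum(),np.median(W[tab][:,2]),(P[:2]-C)@x,(P[:2]-C)@y, 'n centroid cloud',np.nanmean(L[tab],0))
vt,ut=np.nonzero(top);print('grip px',ut.mean(),vt.mean(),'tab px',u.mean(),v.mean(),env.read_state()['tcp_pos'])
cv2.imwrite('pics/f.png',c['pixels'][:,:,::-1])
E
python3 dim.py
```

```text
grip ((558.1004028320312, -235.51583862304688), (27.878332138061523, 19.0773983001709), 8.882011413574219) 52.622440566006865 -0.9097504164162912 46.01813730014698
tab 164 16.352302451673307 51.71092669084106 25.178133495144536 n centroid cloud [36.93946647 47.95440417]
grip px 280.4885177453027 208.46555323590815 tab px 341.890243902439 220.03658536585365 [ 557.72303079 -235.67331008  316.11925744]
```

View pics/f.png

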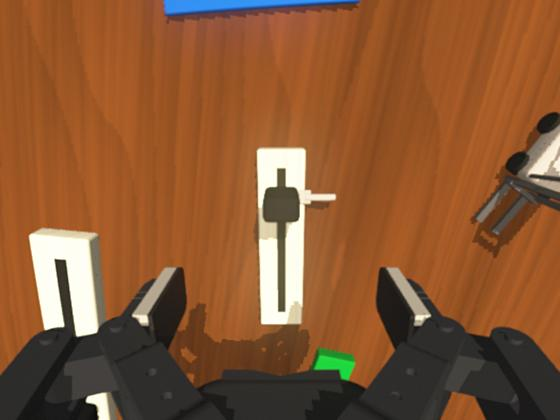

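The grip top is at (281,204) and the tab spans (302–336,197). My automatic tab mask was polluted, so I remeasure in a pixel box.

Run:
```python
s=open('dim.py').read().replace("v,u=np.nonzero(tab)","bx=np.zeros_like(tab);bx[188:208,312:340]=1;tab=bx&(g.min(-1)>105)\nv,u=np.nonzero(tab)")
exec(s)
print(u.min(),u.max(),v.min(),v.max())
s=cap('scene')
```

```text
grip ((558.1790161132812, -235.44725036621094), (27.75481605529785, 19.046005249023438), 8.834247589111328) 52.60079566611596 -0.8216181971344678 46.07396837473045
tab 175 nan 34.56437166270895 46.370112558018675 n centroid cloud [34.91829181 45.69844979]
grip px 281.48033126293996 209.27639751552795 tab px 323.86285714285714 197.04 [ 557.67359324 -235.65095603  315.69231826]
312 336 194 201
```

Dimmer check: grip 46.1 mm, pointer 45.7 to 46.4 mm along the track, so it stands level. Moving over the van.

carry_out(steps=[[[0.02,0.001,-0.03],-9],[[0.06,0.003,-0.044],-19],[[0.11,0.005,-0.044],-29],[[0.16,0.008,-0.044],-39],[[0.21,0.01,-0.044],-49],[[0.26,0.013,-0.044],-59],[[0.31,0.015,-0.044],-69],[[0.36,0.018,-0.044],-79],[[0.41,0.02,-0.044],-89],[[0.45,0.021,-0.044],-98],[[0.467,0.022,-0.044],-99.65],[[0.467,0.022,-0.044],-99.65]])

```text
clock: 6.58
tcp_pos: [508.3, 229.5, 359.3]
tool_rot: [-0.002, -0.16, 0.987, 0.001]
force: [-0.2, 0.2, 0.2]
opening: 85.5
```

carry_out(steps=[[[0,0,0],0],[[0,0,0],0],[[0,0,0],0]])

```text
clock: 6.95
tcp_pos: [508.6, 228.5, 359.4]
tool_rot: [-0.002, -0.159, 0.987, 0.0]
force: [-0.7, 0.3, -0.7]
opening: 85.3
```

Run:
```python
from h import *
from scipy.optimize import least_squares
c=cap('wrist','g.png');p=cloud(c);s=env.read_state();print(s['tcp_pos'],s['tool_rot'],s['joint_pos'])
g=c['pixels'].astype(float);sat=(g.max(-1)-g.min(-1))/g.max(-1).clip(1)
m=(sat<.25)&(g.max(-1)>60)&(p[...,2]>40)&(p[...,2]<115)&(abs(p[...,0]-515)<60)&(abs(p[...,1]-231)<45)
p=p[m];v,u=np.nonzero(m);print(m.sum(),u.min(),u.max(),v.min(),v.max())
def res(q):
    cx,cy,cz,psi=q;X=np.array([np.cos(psi),np.sin(psi),-1])/2**.5;Y=np.array([-np.sin(psi),np.cos(psi),0]);Z=np.cross(X,Y)
    l=(p-[cx,cy,cz])@np.c_[X,Y,Z]
    o=np.abs(np.c_[l[:,0]+10.,l[:,1],l[:,2]])-[34,17,17]
    return np.where(o.max(1)>0,np.linalg.norm(o.clip(0),axis=1),o.max(1))
q=least_squares(res,[523,234,60,.32],loss='soft_l1');print(q.x,np.degrees(q.x[3]),q.cost)
t=p[p[:,2]>70];print(cv2.minAreaRect(t[:,:2].astype(np.float32)),t[:,2].max())
```

```text
[508.54487235 228.74918062 359.4203305 ] [-2.35330508e-03 -1.59078328e-01  9.87262998e-01  5.66909048e-04] [-0.09981139  0.41834431 -0.47965141  1.84744758  0.23155131  0.93543936
  1.20702799]
2574 261 306 179 241
[5.23451725e+02 2.32802268e+02 5.78401746e+01 3.23565441e-01] 18.538934162354977 278.9815137513135
((510.81927490234375, 230.1995391845703), (50.33682632446289, 32.64796829223633), 19.115703582763672) 101.43474049019056
```

View pics/g.png

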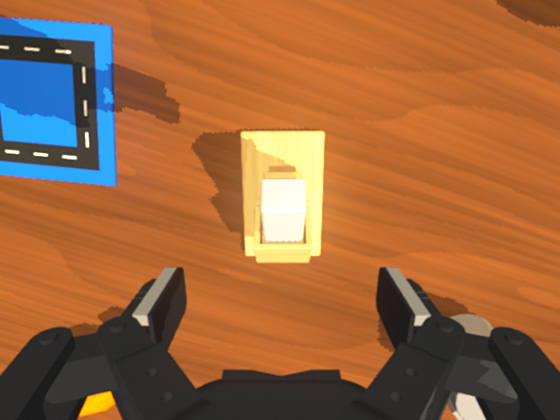

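The wrist view shows the van's tail and roof centred at (283,210), the dock square with the image and the sleeve at the bottom (283,250). The fit gives (523.4,232.8) and 18.5°, in agreement with the other cameras. Descending to grasp.

carry_out(steps=[[[0,-0.0006,0.04],0],[[0,-0.0006,0.08],0],[[0,-0.0006,0.11],0],[[0,-0.0006,0.13],0],[[0,-0.0006,0.13],0],[[0,-0.0006,0.13],0]])

```text
clock: 7.75
tcp_pos: [508.6, 228.5, 230.5]
tool_rot: [-0.001, -0.159, 0.987, 0.001]
force: [-0.4, 0.2, 0.6]
opening: 85.7
```

carry_out(steps=[[[0,0,0],0],[[0,0,0],0],[[0,0,0],0],[[0,0,0],0],[[0,0,0],0],[[0,0,0],0]], gripper=0.025, newtons=35)

```text
clock: 8.5
tcp_pos: [508.9, 228.6, 231.0]
tool_rot: [-0.001, -0.159, 0.987, 0.001]
force: [-0.7, -0.4, 5.5]
opening: 33.6
```

carry_out(steps=[[[0.003,0,-0.003],0],[[0.007,0,-0.007],0],[[0.012,0,-0.012],0],[[0.017,0,-0.017],0],[[0.022,0,-0.022],0],[[0.027,0,-0.027],0],[[0.032,0,-0.032],0],[[0.038,0,-0.038],0],[[0.042,0,-0.06],0],[[0.042,0,-0.08],0],[[0.042,0,-0.08],0]])

```text
clock: 9.88
tcp_pos: [469.1, 215.4, 312.2]
tool_rot: [-0.0, -0.159, 0.987, 0.001]
force: [0.9, -0.5, -1.9]
opening: 33.5
```

Run:
```python
from h import *
c=cap('wrist');s=cap('scene');e=cap('side');st=env.read_state();print(st['force'],st['opening'],st['tcp_pos'],st['joint_pos'])
f=lambda x,u,v:cv2.resize(x['pixels'][v:v+130,u:u+130,::-1],(400,400),interpolation=cv2.INTER_CUBIC)
cv2.imwrite('pics/i.png',np.hstack([f(s,250,80),f(e,205,190)]))
```

```text
[ 0.13089754 -0.77419866 -1.10503288] 33.6130777791633 [468.66400023 215.0146024  310.25902358] [-0.10447682  0.42167191 -0.47432793  1.98257147  0.26020138  0.79958244
  1.16331135]
```

View pics/i.png

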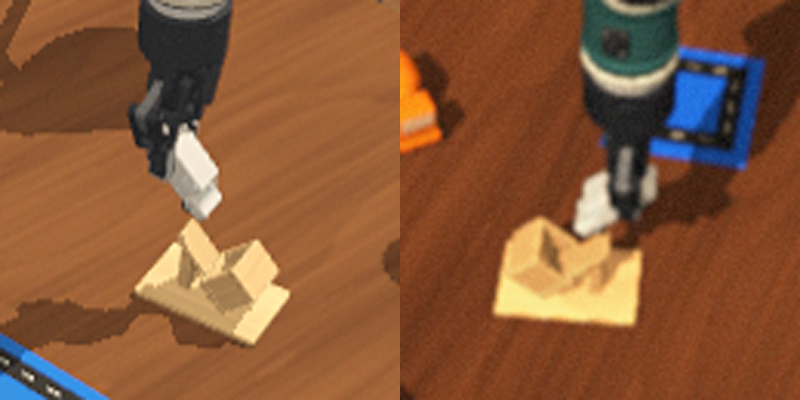

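The pictures show the van clear of its sleeve, nose down about 45°, held by its rear sides. The interface gives no tilt, so I will rest the nose on the tile, pivot the van down level, release it and re-grasp it level. First up, then across to the tile.

carry_out(steps=[[[0,0,-0.035],0],[[0.002,-0.02,-0.045],0],[[0.006,-0.05,-0.045],0],[[0.01,-0.08,-0.045],0],[[0.014,-0.11,-0.045],0],[[0.018,-0.145,-0.03],0],[[0.022,-0.18,0],0],[[0.027,-0.21,0.025],0],[[0.0294,-0.23,0.045],0],[[0.0294,-0.2346,0.05],0],[[0.0294,-0.2346,0.05],0],[[0.0294,-0.2346,0.05],0]])

```text
clock: 11.52
tcp_pos: [514.5, -15.5, 260.8]
tool_rot: [-0.001, -0.16, 0.987, 0.001]
force: [0.9, 0.5, -1.1]
opening: 33.6
```

Run:
```python
from h import *
c=cap('wrist');s=cap('scene');e=cap('side');st=env.read_state();print(st['force'],st['opening'],st['tcp_pos'],st['tool_rot'])
T=st['tcp_pos'];d=np.array([.949,.315,0])
for n,x in(('scene',s),('side',e),('wrist',c)):
    W=cloud(x);g=x['pixels'].astype(float);sat=(g.max(-1)-g.min(-1))/g.max(-1).clip(1)
    m=(sat<.25)&(g.max(-1)>110)&(np.linalg.norm(W[...,:2]-T[:2],axis=-1)<75)&(W[...,2]<T[2]-125)&(W[...,2]>20)
    if m.sum()<20: continue
    h=(W[m]-T)@d;z=W[m][:,2]-T[2];i=z.argmin()
    print(n,m.sum(),'lowest',h[i],np.percentile(z,2),'front',np.percentile(h,98),'back',np.percentile(h,2),'top',np.percentile(z,98))
f=lambda x,u,v:cv2.resize(x['pixels'][v:v+130,u:u+130,::-1],(400,400),interpolation=cv2.INTER_CUBIC)
cv2.imwrite('pics/j.png',np.hstack([f(s,180,110),f(e,240,150)]))
```

```text
[ 0.14228402  0.44803658 -1.84297793] 33.90481163346955 [514.33402142 -16.09160082 260.73493864] [-1.19578962e-03 -1.59546841e-01  9.87189505e-01  5.06009601e-04]
scene 408 lowest 36.439713220374614 -200.95706025273378 front 45.79830452388538 back 2.1955848712898645 top -135.37461078955732
side 167 lowest 35.57253262589785 -202.2765121856705 front 43.83003878046304 back -18.727950641339696 top -140.62451630842696
wrist 8737 lowest 38.13263165362106 -166.1217586041743 front 29.580255468177594 back -22.43728652932349 top -130.91721574903954
```

View pics/j.png

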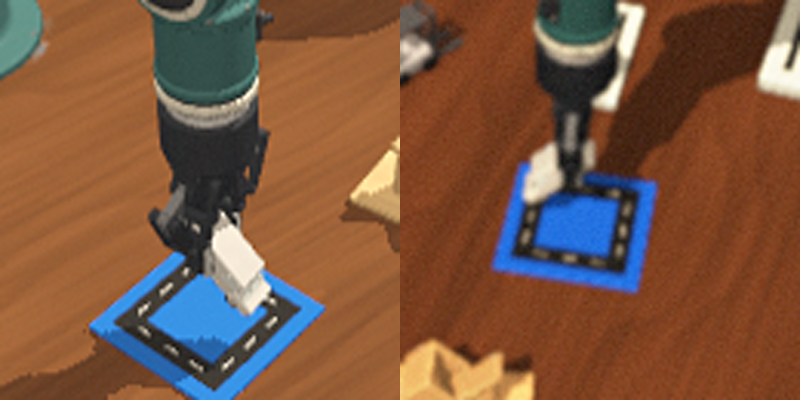

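j.png shows the van still about 45° nose down over the tile. I descend to near contact and then creep, with a soft grip.

carry_out(steps=[[[0,0,0.015],0],[[0,0,0.028],0],[[0,0,0.034],0],[[0,0,0.037],0],[[0,0,0.04],0],[[0,0,0.042],0],[[0,0,0.042],0]], newtons=20)

```text
clock: 12.55
tcp_pos: [514.3, -16.1, 218.8]
tool_rot: [-0.001, -0.16, 0.987, 0.0]
force: [0.1, 0.5, -1.7]
opening: 33.4
```

carry_out(steps=[[[0.001,0,0.001],0],[[0.003,0,0.0025],0],[[0.005,0,0.0035],0],[[0.007,0,0.005],0],[[0.007,0,0.005],0]])

```text
clock: 13.18
tcp_pos: [508.7, -17.7, 215.0]
tool_rot: [0.001, -0.16, 0.987, 0.001]
force: [0.8, 1.6, 5.5]
opening: 33.5
```

carry_out(steps=[[[0.002,0,0.0022],0],[[0.0037,0,0.0044],0],[[0.006,0,0.0065],0],[[0.008,0,0.0085],0],[[0.01,0,0.0107],0],[[0.012,0,0.013],0],[[0.012,0,0.013],0]])

```text
clock: 14.05
tcp_pos: [497.5, -21.3, 202.7]
tool_rot: [0.002, -0.16, 0.987, 0.0]
force: [-1.2, 0.3, 6.4]
opening: 34.0
```

Run:
```python
from h import *
s=cap('scene');e=cap('side');st=env.read_state();print(st['force'],st['opening'],st['tcp_pos'],st['moment'])
f=lambda x,u,v:cv2.resize(x['pixels'][v:v+100,u:u+100,::-1],(400,400),interpolation=cv2.INTER_CUBIC)
cv2.imwrite('pics/k.png',np.hstack([f(s,190,150),f(e,250,170)]))
```

```text
[-1.85237072e+00 -5.02458280e-03  7.99883716e+00] 34.016856358860984 [497.49080098 -21.31809869 202.711754  ] [0.24354682 0.0168199  0.05138502]
```

View pics/k.png

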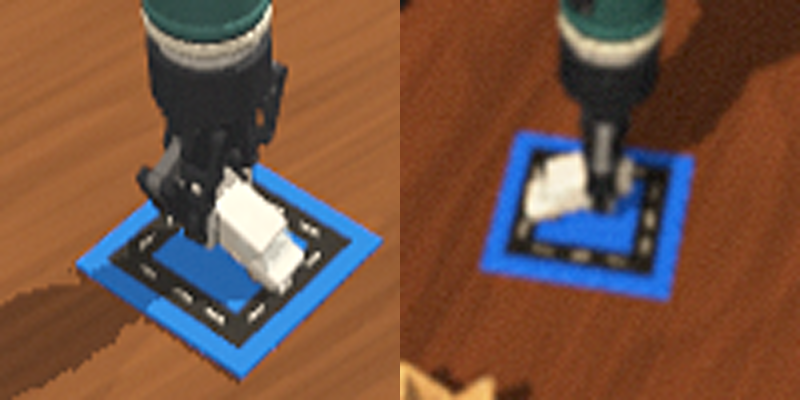

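The van pivots as planned and is about 20–25° nose down now, at low force. I continue down, release, then re-grasp nearer the centre.

carry_out(steps=[[[0.002,0,0.003],0],[[0.0035,0,0.006],0],[[0.0055,0,0.009],0],[[0.007,0,0.011],0],[[0.008,0,0.0135],0],[[0.0094,0,0.016],0],[[0.0094,0,0.016],0]])

```text
clock: 15.02
tcp_pos: [488.4, -24.2, 187.4]
tool_rot: [0.002, -0.16, 0.987, 0.0]
force: [-2.2, -0.1, 8.8]
opening: 33.7
```

carry_out(steps=[[[0,0,0],0],[[0,0,0],0],[[0,0,0],0],[[0,0,0],0],[[0,0,-0.05],0],[[0,0,-0.1],0],[[0,0,-0.14],0],[[0,0,-0.15],0],[[0,0,-0.15],0],[[0,0,-0.15],0]], gripper=0.0854)

```text
clock: 16.27
tcp_pos: [487.4, -24.4, 335.9]
tool_rot: [0.0, -0.16, 0.987, 0.0]
force: [-0.6, 0.2, 0.4]
opening: 85.6
```

```bash
cat > van.py <<'E'
from h import *
st=env.read_state();T=st['tcp_pos'];q=st['tool_rot'];print(T,q,st['force'],st['opening'])
for n in('wrist','scene','side'):
    x=cap(n);W=cloud(x);g=x['pixels'].astype(float);sat=(g.max(-1)-g.min(-1))/g.max(-1).clip(1)
    m=(sat<.25)&(g.max(-1)>100)&(np.linalg.norm(W[...,:2]-[506,-20],axis=-1)<80)&(W[...,2]<60)&(W[...,2]>12)
    k,l,s,cc=cv2.connectedComponentsWithStats(m.astype(np.uint8))
    i=1+np.argmax(s[1:,4]);P=W[l==i];r=P[P[:,2]>np.percentile(P[:,2],90)-6]
    A=np.c_[r[:,:2]-r[:,:2].mean(0),np.ones(len(r))];co=np.linalg.lstsq(A,r[:,2],rcond=None)[0]
    print(n,s[i],'all',np.round(np.r_[cv2.minAreaRect(P[:,:2].astype(np.float32))[0]+cv2.minAreaRect(P[:,:2].astype(np.float32))[1],cv2.minAreaRect(P[:,:2].astype(np.float32))[2]],1),'roof',cv2.minAreaRect(r[:,:2].astype(np.float32)),'slope deg',np.degrees(co[:2]),'z',np.percentile(P[:,2],[2,50,98]))
E
python3 van.py
```

```text
[487.41589806 -24.4168459  335.90833574] [ 2.46214319e-04 -1.60171768e-01  9.87089046e-01  3.98158682e-04] [-0.55270432  0.23533845  0.37588263] 85.62707309626303
wrist [ 260  163   41   95 3747] all [505.3 -20.5  87.7  35.   18.8] roof ((495.7095031738281, -23.780391693115234), (67.3773422241211, 34.755096435546875), 18.612329483032227) slope deg [-0.16803983 -0.19162099] z [20.75340895 38.14873842 39.82433545]
scene [231 194  33  27 487] all [507.5 -20.5  89.5  37.1  17.4] roof ((498.0159606933594, -22.711524963378906), (69.51429748535156, 37.31849670410156), 19.20320701599121) slope deg [-1.7156173   1.38157308] z [14.47080798 35.92804859 43.0977105 ]
side [283 211  29  15 334] all [505.8 -18.9  89.3  39.5  18.4] roof ((493.92755126953125, -21.12289047241211), (64.44325256347656, 36.8124885559082), 20.2312068939209) slope deg [ 0.43580264 -0.98283092] z [13.71042438 35.59974109 43.01167247]
```

The van now stands level on the tile: centre (505.5,−20.5), roof slope below 0.3° by wrist camera. Re-grasp near its centre and lift.

carry_out(steps=[[[-0.0124,-0.002,0.03],0],[[-0.0124,-0.002,0.07],0],[[-0.0124,-0.002,0.11],0],[[-0.0124,-0.002,0.14],0],[[-0.0124,-0.002,0.153],0],[[-0.0124,-0.002,0.153],0],[[-0.0124,-0.002,0.153],0]])

```text
clock: 17.3
tcp_pos: [500.7, -22.0, 184.0]
tool_rot: [0.001, -0.16, 0.987, 0.0]
force: [-0.5, -0.1, 0.1]
opening: 85.3
```

carry_out(steps=[[[0,0,0],0],[[0,0,0],0],[[0,0,0],0],[[0,0,0],0],[[0,0,0],0],[[0,0,0],0]], gripper=0.025, newtons=35)

```text
clock: 18.05
tcp_pos: [500.9, -22.1, 184.6]
tool_rot: [0.002, -0.16, 0.987, 0.0]
force: [-1.4, -0.4, 6.4]
opening: 33.6
```

carry_out(steps=[[[0,0,-0.01],0],[[0,0,-0.035],0],[[0,0,-0.065],0],[[0,0,-0.095],0],[[0,0,-0.125],0],[[0,0,-0.15],0],[[0,0,-0.165],0],[[0,0,-0.17],0],[[0,0,-0.17],0],[[0,0,-0.17],0],[[0,0,-0.17],0]])

```text
clock: 19.42
tcp_pos: [500.2, -22.2, 353.8]
tool_rot: [0.001, -0.16, 0.987, 0.0]
force: [0.8, 0.5, -0.5]
opening: 33.5
```

```bash
cat > fin.py <<'E'
from h import *
from scipy.optimize import least_squares
st=env.read_state();T=st['tcp_pos'];print(T,st['force'],st['opening'],st['clock'],abs(st['joint_velocities']).max())
C={n:cap(n) for n in('wrist','scene','side')}
for n,x in C.items():
    W=cloud(x);g=x['pixels'].astype(float);sat=(g.max(-1)-g.min(-1))/g.max(-1).clip(1)
    m=(sat<.25)&(g.max(-1)>130)&(np.linalg.norm(W[...,:2]-[506,-20],axis=-1)<60)&(W[...,2]<T[2]-130)&(W[...,2]>120)
    k,l,s,cc=cv2.connectedComponentsWithStats(m.astype(np.uint8));p=W[l==1+np.argmax(s[1:,4])]
    def res(q):
        psi,th=q[3:];X=np.array([np.cos(psi)*np.cos(th),np.sin(psi)*np.cos(th),-np.sin(th)]);Y=np.array([-np.sin(psi),np.cos(psi),0]);Z=np.cross(X,Y)
        l=(p-q[:3])@np.c_[X,Y,Z]
        b=lambda c,h:(lambda o:np.where(o.max(1)>0,np.linalg.norm(o.clip(0),axis=1),o.max(1)))(np.abs(l-c)-h)
        return np.minimum(b([-12,0,0],[32,17,17]),b([0,0,-8],[44,17,9]))
    q=least_squares(res,[505,-20,T[2]-159,.32,0],loss='soft_l1').x;print(n,len(p),q[:3],np.degrees(q[3:]),'zrange',np.percentile(p[:,2],[2,98]))
f=lambda x,u,v:cv2.resize(x['pixels'][v:v+150,u:u+150,::-1],(400,400),interpolation=cv2.INTER_CUBIC)
cv2.imwrite('pics/l.png',np.hstack([f(C['scene'],150,80),f(C['side'],220,120)]))
W=cloud(C['scene'])
obj=(W[...,2]>8)&(W[...,2]<125)&(W[...,0]>250)&(W[...,0]<1100)
k,l,s,cc=cv2.connectedComponentsWithStats(obj.astype(np.uint8))
for i in range(1,k):
    if s[i,4]>200:
        P=W[l==i];r=cv2.minAreaRect(P[:,:2].astype(np.float32));print(s[i],np.round(r[0]))
E
python3 fin.py
```

```text
[500.22999811 -22.20477279 353.81635947] [ 0.76608964  0.491378   -0.53264258] 33.49204055539046 19.425 0.004654721375986277
wrist 14781 [505.66868108 -21.90707932 191.01373623] [18.10932125 -0.47924541] zrange [188.41031994 212.56509685]
scene 356 [506.89196614 -20.97194177 193.16036233] [19.00412863 -1.01515207] zrange [183.33168773 214.1278762 ]
side 141 [510.42181236 -20.27624272 191.63511133] [17.89612722 -1.35618681] zrange [179.99554779 210.43232852]
[518   0  42  20 459] [ 364. 1860.]
[391 128  34  38 947] [631. 493.]
[295 151  49  37 826] [522. 231.]
[ 339  220   26   49 1028] [773. 110.]
[  36  223   99   69 2213] [ 375. -421.]
[ 142  251   65   55 1159] [ 578. -279.]
[250 293  35  35 900] [ 781. -171.]
[  69  322   82   56 1570] [ 634. -483.]
```

View pics/l.png

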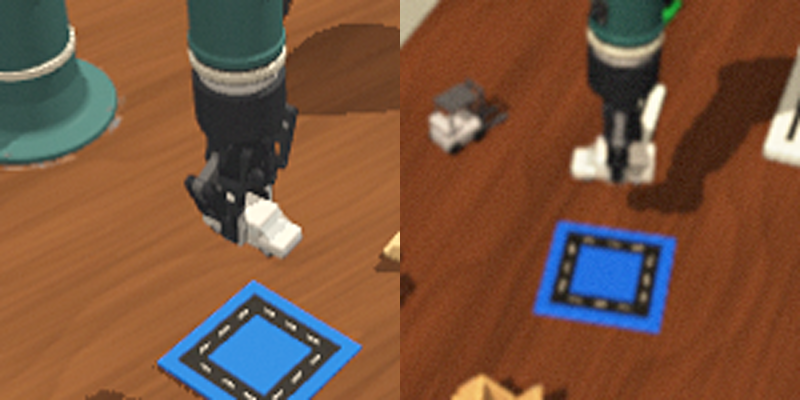

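The van is level and about 168 mm (underside) above the tile, centred within about 2 mm. The bystanders are unmoved. Handing in.

```bash
python3 -c "
from plant import env
print(env.hand_in())"
```

```text
the job is handed in; nothing more can be done
None
```

The job is handed in at about 19.6 s of the 58 s, with the van held level over the tile and the dimmer at its pointer.

- **Dimmer:** I slid the grip of the small white dimmer about 86 mm. It measured 46.1 mm along the track and the pointer 45.7–46.4 mm, so they agree to about 0.5 mm. I did not touch it again or measure it closely a second time.
- **Van:** I drew it out along the ramp. The arm cannot tilt, so I pivoted the van level on its nose on the tile, set it down and re-grasped it near its centre. I then lifted it so its underside is about 168 mm above the tile.
- **Last check of the van:** The wrist and scene cameras put its centre at about (506, −21), and I measured the tile's middle at about (506, −20). Pitch was 0.5–1.4° off level and the arm was still.
- **Bystanders:** the jar, mixer and forklift were where they started, to within about 2 mm.
- **Disagreements:** the side camera put the van about 4 mm further in x (510), from only a few pixels. Wrist depth reads about 2 mm low, and I allowed for that. One automatic mask for the pointer was wrong, so I remeasured it.

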